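# Scan the striped label and lock the reader back in its dock

### The arm

A 6-joint arm with a two-finger parallel gripper is mounted at the origin on a cart in front of the work surface, level with it; the furniture and walls round the work are solid. World frame = base frame: x ahead of the robot, y to its left, z up, the work surface at z = 0. Lengths are in mm, angles in rad, forces in N, time in s.
With the tool pointing down it reaches from about 350 to 875 mm from the base axis. Payload 4.2 kg.
Tool frame: the origin (TCP) lies midway between the tips of the shut fingers; the grasp point (between the pads) lies 19 mm behind it; z points along the fingers, y is the line along which they close (so a half turn about z gives the same grasp; the last joint's range is limited). The gripper opens to 87 mm and grips with 3 to 60 N. Pads are 19 mm wide; open, the fingers measure 117 mm over their backs; the gripper's body (75 mm by 190 mm) begins 51 mm behind the grasp point.
Start: joints at [-1.005, 0.385, 0.008, 0, -1.194, -0.259], TCP at [188.772, -595.789, 222.55] pointing down, gripper open.
Joint ranges: [-3.14, 3.14], [-1.21, 2.06], [-1.07, 1.41], [-3.16, 2.05], [-2.99, -0.16], [-3.1, 3.1]. Speed limits (rad/s): [2.79, 2.79, 3.14, 3.14, 3.14, 3.14].

### API

Orientations are given as a unit quaternion [x, y, z, w].
In Python, from bench import * gives the robot as it stands.
- The arm moves only by the tool arm_command, never from a script. Its argument "deltas" is a list of rows, each a list of 5 numbers: the shift along the tool's x, y, z in units of 50 mm (1.0 is 50 mm), then the turn about the tool's z in degrees, then the finger opening in mm, from 0 to 87. A call has 1 to 12 rows; each row is the pose to reach, as a shift and turn from the pose commanded when the call began, along the tool's axes at that moment; what a row does not reach only later rows make up. A row lasts 1/10 s, in which the tool goes at most 50 mm and 8.59 degrees, less where a joint would pass 70% of its speed; a pose out of reach is approached as far as the arm can. A call with a gripper value outside its range is refused whole. The fingers move at their own pace and stop on an object; "newtons" is the grip in N (left out, the last holds). Time passes only in rows, so rows that repeat a pose let the fingers close. It gives the time, the measured TCP pose, the force and the opening at its end, in the units of the state.
- get_state(): the state, without advancing time (a new reading comes with each control period).
- capture(name): name is "side" or "top"; returns a dict with "color" (480x640x3 uint8, red, green, blue), "vfov" (degrees; the focal length in pixels is half the picture's height over the tangent of half this angle, whatever the lens; pixels are square), "cx", "cy" (the principal point, pixels), "k1" (the pictures are not rectified: a ray, as slopes to the right and down, at radius r is drawn at 1 + k1 r^2 times it, then the intrinsics apply), "R" (3x3) and "t" (3): a world point X has camera coordinates R X + t. Camera axes: x right, y down, z forward; pixel columns grow to the right and rows downward; lengths in mm; the calibration is good to about 2 mm. A picture is of the moment at which its call begins. There is no depth.
- job_done(): hands the job in, once; it reports no verdict.
The state is a dict: "clock": time; "qpos": joint angles; "dq": joint speeds; "effort": joint torques, N m; "tool_pos": TCP position; "orientation": TCP orientation; "contact_force": force on the tool from outside, world axes, zero at the start; "torque": the same for the moment, N m; "grip_width": finger opening in mm.
Only numpy, scipy, OpenCV 4.12 (cv2) and the standard library are available. Lean on these libraries where they do the work, as an engineer would, in place of code of your own. Each camera call takes 0.05 s, during which the arm holds its last target. There are 200 camera calls.

### The job

Lift the code reader straight up out of its slotted dock, aim the window on its underside square at the middle of the striped label (not the one with the square dot pattern), about 8 cm off and with the long head lying across the stripes, and hold it still there for about two seconds. Then pass its head back down through the dock's slot until it stands on the dock floor, give it a quarter turn (either way) so that the head is crosswise under the slotted plate, and let go. Do not touch either label stand with the reader, and leave the other things on the worktop where they are.

Things in the scene. Friction and masses are not known exactly. Their poses are not given: they have to be found in the camera images.
- reader_grip (a point): Grasp centre on the code reader's white handle, 26 x 26 mm, which spans 50 to 120 mm above the reader's underside; this point is at 90 mm. The reader is T-shaped, 0.15 kg: z up its axis, x along its grey head at the bottom, 50 (x) x 20 (y) x 22 (z) mm; black neck 18 mm thick between. It starts upright in the dock, head on the dock floor, in line with the slot (unlocked).
- reader_window (a point): Middle of the reader's underside, where its window is (reader axes; 90 mm below reader_grip along the reader's z). The reader looks out along its own -z.
- reader_focus (a point): The point 80 mm straight out of the window, along the reader's -z (reader axes): it should lie on the middle of the striped label during the reading.
- dock: Fixed dock, 80 (x) x 84 (y) x 40 mm; origin at the centre of its underside, z up. The reader stands on its floor, 6 mm up. A top plate on corner posts, from z = 32 to 40 mm, has a central slot 56 (along x) x 26 mm (along y). Under it the head turns freely, with no spring or click. Locked: reader x along dock y. Low wall cupboard behind and above: lift only 45 to 70 mm here.
- bars_label: The striped label to read: paper 46 x 56 mm, dark stripes in a block 30 (x) x 44 (y) mm, on a fixed stand. Origin at the middle of its face. z: outward normal, 25 degrees from vertical, leaning to the stand's low front edge, roughly towards the robot. x: up the slope, along the stripes. y: across the stripes; the reader's head (reader x) must lie along it, either way round.
- dots_label: The other label, with a square dot pattern 29 mm wide, on an equal stand; not to be read. Same axes.
- bars_stand: Fixed steel stand with sloping top that carries the striped label, footprint 74 x 72 mm, 62 mm high at the back; origin at the centre of its underside. The label's middle is about 46 mm above the worktop.
- dots_stand: Equal stand with the dot-pattern label; the two may be swapped.
- dropper_bottle: Amber dropper bottle, 30 mm thick, 93 mm tall, between dock and stands; origin at its underside. Leave alone.
- petri_dish: Round dish 60 mm wide, 14 mm high, behind the stands; origin at its underside. Leave alone.
- tweezers: Steel tweezers 118 mm long lying between the stands; origin at the underside. Leave alone.
- beaker: Beaker 53 mm wide, 70 mm tall, left of the stands; origin at its underside. Leave alone.
- tape_roll: Roll of tape 98 mm wide, 25 mm high, behind the dock; origin at its underside. Leave alone.

How it is judged (in metres and radians):
On the way:
1. the reader is held still, aimed square at the middle of the striped label from about 8 cm, head across the stripes (x of reader_focus in the frame of bars_label between -0.014 and 0.014 m and y of reader_focus in the frame of bars_label between -0.014 and 0.014 m and z of reader_focus in the frame of bars_label between -0.025 and 0.025 m and z of reader_window in the frame of bars_label above 0.04 m and angle between the z axis of reader_focus and the z axis of bars_label, either way round below 0.26 rad and angle between the x axis of reader_focus and the y axis of bars_label, either way round below 0.3 rad and linear speed of reader below 0.02 m/s and angular speed of reader below 0.15 rad/s), for 1 s.
At the end, for the whole second after the job is handed in: The reader stands upright (within 6 degrees) and at rest in the dock, its underside on the dock floor (within 3 mm), within 12 mm of the slot's middle, its head turned crosswise to the slot (within 23 degrees) (z of reader_window in the frame of dock between 0.003 and 0.009 m and horizontal distance between reader_window and dock below 0.012 m and angle between the x axis of reader_focus and the y axis of dock, either way round below 0.4 rad and angle between reader_window's own z axis and vertical below 0.1 rad and linear speed of reader below 0.02 m/s); the robot touches nothing.
It fails at once if the reader touches a label stand (contact force between reader and bars_stand above 1 N or contact force between reader and dots_stand above 1 N).
It fails at once if a bystander is pushed more than 25 mm or knocked over (distance of any of dropper_bottle, petri_dish, tweezers, beaker, tape_roll from where it was at the start of the episode above 0.025 m or angle between any of dropper_bottle, beaker's own z axis and vertical above 0.5 rad).
It also fails if it takes over 58 s, if anything falls off the work surface, if the arm or the gripper's body presses on something with over 40 N, if the wrist force passes 120 N, or if a joint passes its speed limit or range.

## Working session

There is one attempt and no reset: what is moved stays moved. The work goes in short steps, Python scripts to look and compute and a tool call to move; the robot and the scene stay as the last step left them, time stands still between calls to the robot, and variables do not carry over. Pictures are saved under pics/ and viewed, on a budget of 10 in all, crops included, one or two more only if the job needs it, and the job is handed in when it is done.

Besides the shell and the picture viewer there is one more tool, called after "Emit:" as name(argument=value, ...), one argument or row to a line, values as JSON. arm_command: Moves the arm, as the interface text tells. Its arguments: {"type":"object","properties":{"deltas":{"type":"array","items":{"type":"array","items":{"type":"number"}}},"newtons":{"type":"number"}},"required":["deltas"]}

```bash
ls; mkdir -p pics; cat > h.py <<'E'
from bench import *
import numpy as np, cv2
from scipy.optimize import least_squares
from scipy.spatial.transform import Rotation as Ro
def K(c):
    f=240/np.tan(np.radians(c["vfov"])/2); return f
def proj(c,X):
    p=np.atleast_2d(X)@np.array(c["R"]).T+np.array(c["t"]); s=p[:,:2]/p[:,2:]
    s=s*(1+c["k1"]*(s**2).sum(1,keepdims=True)); return s*K(c)+[c["cx"],c["cy"]]
def ray(c,uv):
    d=(np.array(uv,float)-[c["cx"],c["cy"]])/K(c); s=d.copy()
    for _ in range(30): s=d/(1+c["k1"]*(s@s))
    R=np.array(c["R"]); v=R.T@np.r_[s,1]; return -R.T@np.array(c["t"]),v/np.linalg.norm(v)
def onz(c,uv,z):
    o,v=ray(c,uv); return o+v*(z-o[2])/v[2]
def save(c,n,box=None,k=1):
    im=c["color"][:,:,::-1]
    if box: x0,y0,x1,y1=box; im=im[y0:y1,x0:x1]
    cv2.imwrite(f"pics/{n}.png",cv2.resize(im,None,fx=k,fy=k,interpolation=cv2.INTER_CUBIC))
E
python3 - <<'E'
from h import *
import pickle
print(get_state())
for n in("side","top"):
    c=capture(n); pickle.dump(c,open(n+".pkl","wb")); save(c,n+"0")
    print(n,{k:np.round(v,3).tolist() for k,v in c.items() if k!="color"}, (-np.array(c["R"]).T@np.array(c["t"])).round())
E
```

```text
pics
{'clock': 0.0, 'qpos': array([-1.00539819e+00,  3.85532506e-01,  6.59171909e-03, -4.86078894e-04,
       -1.19404155e+00, -2.58601277e-01]), 'dq': array([ 6.30714889e-05, -8.80917732e-04,  4.40503172e-04,  1.63474843e-04,
        2.99663083e-04,  2.27410100e-04]), 'effort': array([ 1.31263409e-03, -3.90664959e+01,  1.87404835e+01,  4.21992436e+00,
        1.09353557e-02, -2.05297952e-04]), 'tool_pos': array([ 188.57092098, -595.21212362,  221.4627248 ]), 'orientation': array([-1.52708825e-01,  9.88270595e-01,  1.09200335e-03, -2.30692863e-04]), 'contact_force': array([-0.17417105, -0.33450278,  0.01995303]), 'torque': array([ 0.00719942, -0.05146728,  0.01801621]), 'grip_width': 86.9555576638466}
side {'vfov': 54.788, 'cx': 326.655, 'cy': 241.033, 'k1': -0.114, 'R': [[-0.372, -0.928, -0.014], [-0.608, 0.255, -0.752], [0.702, -0.271, -0.659]], 't': [237.781, 414.435, 644.801]} [-112.  290.  740.]
top {'vfov': 50.774, 'cx': 327.401, 'cy': 245.479, 'k1': -0.102, 'R': [[0.027, -1.0, -0.01], [-0.989, -0.025, -0.143], [0.142, 0.014, -0.99]], 't': [-9.259, 610.798, 1073.665]} [ 452.   -9. 1150.]
```

View pics/side0.png

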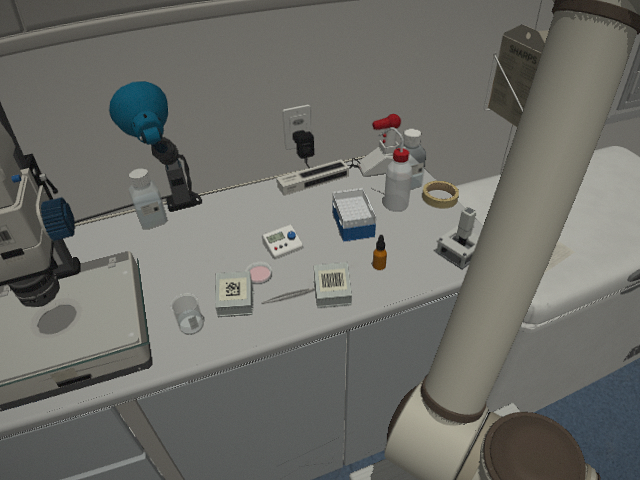

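View pics/top0.png

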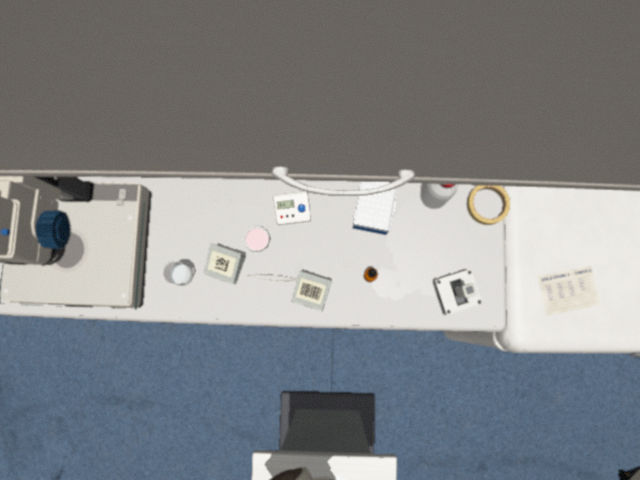

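```bash
python3 - <<'E'
from h import *
import pickle
a=pickle.load(open("side.pkl","rb"));b=pickle.load(open("top.pkl","rb"))
def crop(c,x0,y0,w,h,k): return cv2.resize(c["color"][y0:y0+h,x0:x0+w,::-1],None,fx=k,fy=k,interpolation=cv2.INTER_CUBIC)
# 800x600 mosaic, each 400x300 =  x5 of 80x60
m=np.vstack([np.hstack([crop(a,294,250,80,60,5),crop(a,424,206,80,60,5)]),np.hstack([crop(b,275,260,80,60,5),crop(b,420,262,80,60,5)])])
cv2.imwrite("pics/m1.png",m)
E
```

```text
(no output)
```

View pics/m1.png

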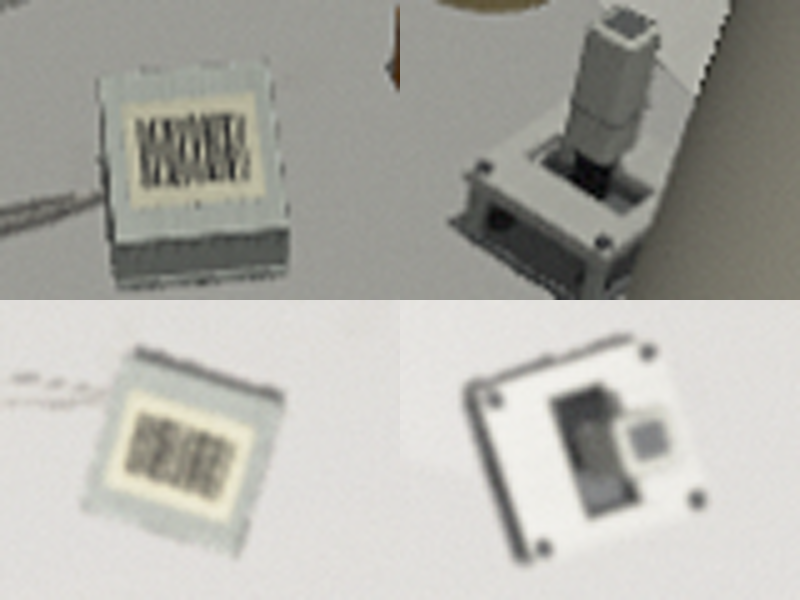

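```bash
cat > fit.py <<'E'
from h import *
import pickle
a=pickle.load(open("side.pkl","rb"));b=pickle.load(open("top.pkl","rb"))
def px(L,ox,oy,dx,dy): return np.array([[(u-dx)/5+ox-.4,(v-dy)/5+oy-.4] for u,v in L])
Lt=px([(128,385),(255,428),(232,523),(102,482)],275,260,0,300)
Ls=px([(125,105),(250,90),(265,178),(133,208)],294,250,0,0)
def lab(p):
    R=Ro.from_euler("z",p[3]).as_matrix()@Ro.from_euler("y",-np.radians(25)).as_matrix()
    # z leans toward -x at yaw 0; x up slope
    return R,p[:3]+np.array([[23,28,0],[23,-28,0],[-23,-28,0],[-23,28,0]])@R.T
def f(p,w=1):
    X=lab(p)[1]; return np.r_[(proj(b,X)-Lt).ravel(),(proj(a,X)-Ls).ravel(),(p[2]-46)*.5]
x0=np.r_[onz(b,Lt.mean(0),46),0]
r=least_squares(f,x0,x_scale=[1,1,1,.02]); print("label",r.x.round(3),"R",lab(r.x)[0].round(3).tolist()); print(r.fun.round(1))
# dock: slot corners and screws from top, z=40
S=px([(550,403),(605,385),(638,497),(590,518)],420,262,400,300)
Q=px([(495,400),(648,352),(697,498),(543,548)],420,262,400,300)
Sw=np.array([onz(b,u,40) for u in S]);Qw=np.array([onz(b,u,40) for u in Q])
print("slot",Sw.round(),Sw.mean(0)); print("screws",Qw.round(),Qw.mean(0))
d=(Qw[0]+Qw[1]-Qw[2]-Qw[3]);print("yaw screws",np.arctan2(d[1],d[0])); d=(Sw[0]+Sw[1]-Sw[2]-Sw[3]);print("yaw slot",np.arctan2(d[1],d[0]))
h=px([(648,440)],420,262,400,300)[0]; print("handle top",onz(b,h,126))
# two-view check
sd=px([(485,168),(603,242)],424,206,400,0)
for u,k in zip(sd,(0,3)): print("side screw",onz(a,u,40).round(1))
print("side handle", onz(a,px([(628,22)],424,206,400,0)[0],126))
for n,u in dict(bottle=(371,273),tweez=(272,277),beaker=(181,272)).items(): print(n,onz(b,u,{'bottle':90,'tweez':3,'beaker':60}[n]).round())
E
python3 fit.py
```

```text
label [ 5.10301e+02  3.96370e+01  4.78180e+01 -2.47000e-01] R [[0.879, 0.245, -0.41], [-0.222, 0.97, 0.103], [0.423, 0.0, 0.906]]
[ 0.8  0.9  0.3 -0.7 -0.1 -0.8  1.3  0.5 -1.5 -0.7 -0.1 -0.4  0.1  2.7
 -0.5 -0.4  0.9]
slot [[ 537. -265.   40.]
 [ 545. -289.   40.]
 [ 496. -304.   40.]
 [ 486. -282.   40.]] [ 515.97917034 -284.8384623    40.        ]
screws [[ 537. -240.   40.]
 [ 560. -309.   40.]
 [ 496. -330.   40.]
 [ 473. -261.   40.]] [ 516.58163314 -284.94435463   40.        ]
yaw screws 0.3195914488511381
yaw slot 0.31180951915171023
handle top [ 515.77902837 -284.92274735  126.        ]
side screw [ 537.6 -243.1   40. ]
side screw [ 473.9 -264.9   40. ]
side handle [ 516.72964094 -289.14176893  126.        ]
bottle [548. -87.  90.]
tweez [541. 131.   3.]
beaker [542. 325.  60.]
```

```bash
cat >> h.py <<'E'
def delta(p,yaw,s=None):
    "tool-axis shift in 50 mm units and turn (deg) from measured pose to TCP p with tool-y heading yaw"
    s=s or get_state(); R=Ro.from_quat(s["orientation"]).as_matrix()
    y=np.arctan2(R[1,1],R[0,1]); t=-(np.degrees(yaw-y)+180)%360-180
    t=-((np.degrees(yaw-y)+180)%360-180)
    print("now",s["clock"],np.round(s["tool_pos"],1),"yaw",y.round(3),"grip",round(s["grip_width"],1),"F",np.round(s["contact_force"],1),"q",np.round(s["qpos"],2))
    print("delta",(R.T@(np.array(p)-s["tool_pos"])/50).round(2),"turn",round(t,1))
E
python3 -c "
from h import *
delta([516.5,-286,145],3.457)"
```

```text
now 0.1 [ 188.6 -595.3  221.6] yaw 1.877 grip 87.2 F [ 0.9  0.1 -0.5] q [-1.01  0.39  0.01 -0.   -1.19 -0.26]
delta [-8.12  3.91  1.54] turn -90.5
```

Emit:
arm_command(
  deltas=[
    [0,0,0.8,-8,87],
    [-0.4,0.2,1.5,-16,87],
    [-1.2,0.6,1.5,-24,87],
    [-2,1,1.5,-32,87],
    [-2.8,1.4,1.5,-40,87],
    [-3.6,1.8,1.5,-48,87],
    [-4.4,2.2,1.5,-56,87],
    [-5.2,2.6,1.5,-64,87],
    [-6,3,1.5,-72,87],
    [-6.8,3.3,1.5,-80,87],
    [-7.6,3.7,1.5,-88,87],
    [-8.1,3.9,1.5,-90.5,87],
  ],
)

```text
clock: 1.3
tool_pos: [517.7, -285.2, 147.2]
orientation: [0.811, -0.585, -0.0, -0.0]
contact_force: [-0.4, -0.4, -0.4]
grip_width: 87.0
```

Emit:
arm_command(
  deltas=[
    [0,0,0,0,87],
    [0,0,0,0,87],
    [0,0,0,0,87],
  ],
)

```text
clock: 1.6
tool_pos: [515.0, -288.0, 147.2]
orientation: [0.809, -0.588, -0.001, 0.0]
contact_force: [-0.7, -0.0, 0.2]
grip_width: 86.7
```

```bash
python3 -c "
from h import *
a=capture('side');b=capture('top')
def crop(c,x0,y0,w,h,k): return cv2.resize(c['color'][y0:y0+h,x0:x0+w,::-1],None,fx=k,fy=k,interpolation=cv2.INTER_CUBIC)
cv2.imwrite('pics/m2.png',np.hstack([crop(a,400,120,100,150,4),crop(b,410,240,100,150,4)]))
delta([516.5,-286,77],3.457)"
```

```text
now 1.7 [ 515.  -288.4  147.5] yaw -2.828 grip 87.0 F [0.3 0.5 0.6] q [-0.24  0.39 -0.19 -0.   -1.    0.55]
delta [-0.04 -0.04  1.41] turn -0.1
```

View pics/m2.png

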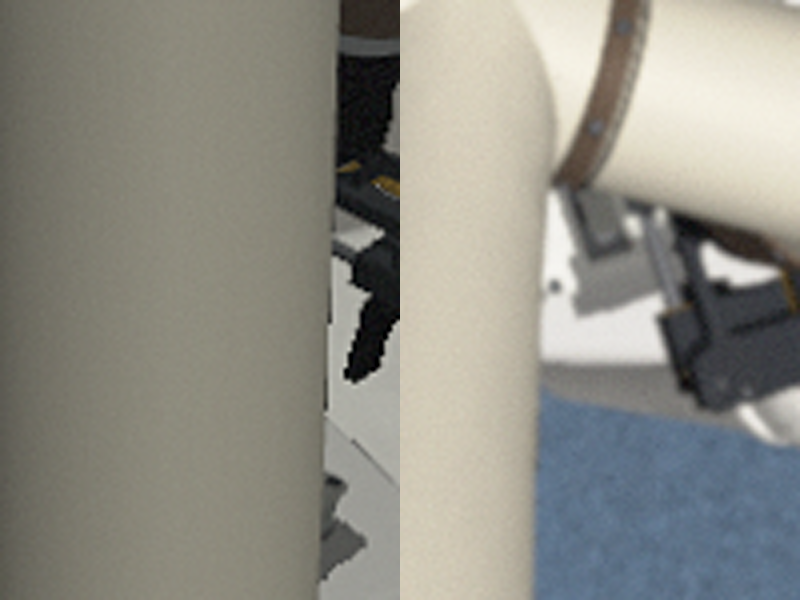

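Emit:
arm_command(
  deltas=[
    [-0.04,-0.04,0.4,0,87],
    [-0.04,-0.04,0.8,0,87],
    [-0.04,-0.04,1.2,0,87],
    [-0.04,-0.04,1.4,0,87],
    [-0.04,-0.04,1.4,0,87],
    [-0.04,-0.04,1.4,0,87],
  ],
)

```text
clock: 2.3
tool_pos: [517.5, -285.7, 78.2]
orientation: [0.809, -0.587, 0.001, -0.0]
contact_force: [0.5, -0.3, 0.9]
grip_width: 87.0
```

Emit:
arm_command(
  deltas=[
    [0,0,0,0,15],
    [0,0,0,0,15],
    [0,0,0,0,15],
    [0,0,0,0,15],
    [0,0,0,0,15],
    [0,0,0,0,15],
    [0,0,0,0,15],
    [0,0,0,0,15],
  ],
  newtons=12,
)

```text
clock: 3.1
tool_pos: [517.2, -285.0, 77.5]
orientation: [0.809, -0.587, -0.0, 0.0]
contact_force: [0.9, 1.3, -0.3]
grip_width: 30.7
```

```bash
python3 -c "
from h import *
delta([516.5,-286,77],3.457)"
```

```text
now 3.1 [ 517.2 -285.    77.5] yaw -2.826 grip 30.7 F [ 0.9  1.3 -0.3] q [-0.23  0.47 -0.26 -0.   -0.84  0.55]
delta [0.01 0.02 0.01] turn 0.0
```

Emit:
arm_command(
  deltas=[
    [0,0,0,0,15],
    [0,0,0,0,15],
    [0,0,0,0,15],
    [0,0,0,0,15],
  ],
  newtons=12,
)

```text
clock: 3.5
tool_pos: [517.1, -285.0, 77.4]
orientation: [0.809, -0.587, -0.0, 0.0]
contact_force: [-0.2, 0.0, -1.0]
grip_width: 25.9
```

Emit:
arm_command(
  deltas=[
    [0,0,-0.15,0,15],
    [0,0,-0.3,0,15],
    [0,0,-0.44,0,15],
    [0,0,-0.44,0,15],
    [0,0,-0.44,0,15],
  ],
)

```text
clock: 4.0
tool_pos: [517.4, -285.0, 99.9]
orientation: [0.809, -0.587, 0.0, -0.0]
contact_force: [-0.4, -0.3, -2.5]
grip_width: 25.6
```

Emit:
arm_command(
  deltas=[
    [-0.06,0,0,0,15],
    [-0.12,0,0,0,15],
    [-0.18,0,0,0,15],
    [-0.24,0,0,0,15],
    [-0.3,0,0,0,15],
    [-0.3,0,0,0,15],
  ],
)

```text
clock: 4.6
tool_pos: [512.5, -270.5, 99.7]
orientation: [0.809, -0.587, 0.0, -0.0]
contact_force: [0.9, -2.0, -0.7]
grip_width: 26.3
```

```bash
python3 -c "
from h import *
a=capture('side');b=capture('top')
def crop(c,x0,y0,w,h,k): return cv2.resize(c['color'][y0:y0+h,x0:x0+w,::-1],None,fx=k,fy=k,interpolation=cv2.INTER_CUBIC)
cv2.imwrite('pics/m3.png',np.hstack([crop(a,420,130,100,150,4),crop(b,410,240,100,150,4)]))
delta([516.5,-286,77],3.457)"
```

```text
now 4.7 [ 512.6 -270.5   99.6] yaw -2.826 grip 25.9 F [-0.5 -2.2 -1.4] q [-0.21  0.42 -0.27 -0.   -0.88  0.52]
delta [0.32 0.02 0.45] turn 0.0
```

View pics/m3.png

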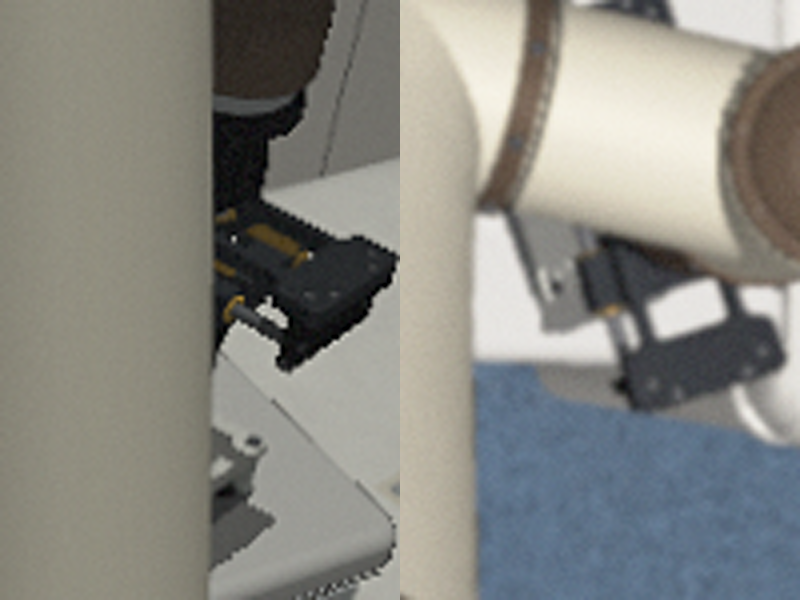

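Emit:
arm_command(
  deltas=[
    [-0.06,0,0,0,15],
    [-0.12,0,0,0,15],
    [-0.18,0,0,0,15],
    [-0.24,0,0,0,15],
    [-0.3,0,0,0,15],
    [-0.36,0,0,0,15],
    [-0.42,0,0,0,15],
    [-0.48,0,0,0,15],
    [-0.48,0,0,0,15],
    [-0.48,0,0,0,15],
  ],
)

```text
clock: 5.7
tool_pos: [505.1, -247.6, 99.6]
orientation: [0.809, -0.587, -0.0, -0.0]
contact_force: [0.6, -0.2, -0.6]
grip_width: 25.6
```

```bash
python3 -c "
from h import *
delta([516.5,-286,77],3.457)"
```

```text
now 5.7 [ 505.1 -247.6   99.6] yaw -2.826 grip 25.6 F [ 0.6 -0.2 -0.6] q [-0.17  0.4  -0.31 -0.   -0.86  0.48]
delta [0.8  0.02 0.45] turn 0.0
```

Emit:
arm_command(
  deltas=[
    [0,0,0,0,15],
    [0,0,-0.2,0,15],
    [0,0,-0.4,0,15],
    [0,0,-0.6,0,15],
    [0,0,-0.8,0,15],
    [0,0,-0.8,0,15],
  ],
  newtons=30,
)

```text
clock: 6.3
tool_pos: [506.3, -248.3, 141.8]
orientation: [0.809, -0.587, 0.002, -0.001]
contact_force: [0.5, 0.1, -2.3]
grip_width: 26.0
```

Emit:
arm_command(
  deltas=[
    [-0.2,0,-0.1,0,15],
    [-0.6,0,-0.2,-5,15],
    [-1,0,-0.4,-12,15],
    [-1.4,0,-0.6,-18,15],
    [-1.8,0,-0.8,-24,15],
    [-2.2,0,-1,-30,15],
    [-2.6,0,-1,-36,15],
    [-3,0,-1,-42,15],
    [-3.4,0,-1,-48,15],
    [-3.8,0,-1,-54,15],
    [-4,0.07,-1,-57.8,15],
    [-4,0.07,-1,-57.8,15],
  ],
)

```text
clock: 7.5
tool_pos: [438.3, -57.9, 189.4]
orientation: [0.993, -0.122, -0.001, -0.0]
contact_force: [-0.2, 0.4, -1.9]
grip_width: 25.6
```

Emit:
arm_command(
  deltas=[
    [0,0,0,0,15],
    [0,0,0,0,15],
    [0,0,0,0,15],
  ],
)

```text
clock: 7.8
tool_pos: [439.8, -59.3, 189.4]
orientation: [0.992, -0.124, -0.0, 0.0]
contact_force: [0.2, 1.2, -1.4]
grip_width: 26.0
```

```bash
python3 -c "
from h import *
import pickle
a=capture('side');pickle.dump(a,open('side2.pkl','wb'))
s=get_state();g=proj(a,s['tool_pos'])[0];print(g)
x0,y0=int(g[0])-60,int(g[1])-70; print(x0,y0)
save(a,'m4',(x0,y0,x0+133,y0+100),6)
delta([440.6,57,183],4.465)"
```

```text
[395.86950573 235.34202783]
335 165
now 7.85 [439.9 -59.3 189.4] yaw -1.818 grip 26.0 F [ 0.5  1.1 -1.4] q [ 0.23  0.1  -0.46  0.   -1.    1.09]
delta [-0.56 -2.26  0.13] turn -0.0
```

View pics/m4.png

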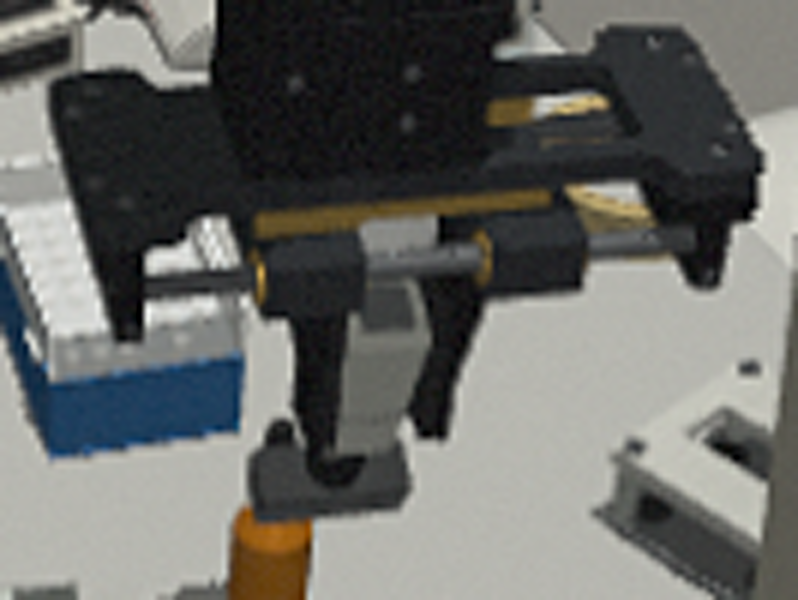

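```bash
cat > tilt.py <<'E'
from h import *
import pickle
a=pickle.load(open("side2.pkl","rb")); G=np.array([439.9,-59.3,208.4]); yaw=-1.818
obs=np.array([[255,520],[405,508],[250,478],[410,462],[350,328],[412,332]])/6+np.array([335,165])-.4
def mod(p):
    f,s,l=p; u=-np.array([np.cos(yaw),np.sin(yaw),0]); h=np.array([-u[1],u[0],0]); z=np.array([0,0,1])
    up=np.cos(f)*z+np.sin(f)*h; n=np.cos(f)*h-np.sin(f)*z
    # u = world left(+y); image left
    pts=[25*u+10*n-90*up,-25*u+10*n-90*up,25*u+10*n-68*up,-25*u+10*n-68*up,13*u+13*n+30*up,-13*u+13*n+30*up]
    return G+np.array(pts)+s*up+l*u
f=lambda p:(proj(a,mod(p))-obs).ravel()
for d in (10,15,20,25,30): print(d,f([np.radians(d),0,0]).round(1))
r=least_squares(lambda p:np.r_[f(p),p[1]*.1,p[2]*.1],[.4,0,0],x_scale=[.02,1,1]);print(np.degrees(r.x[0]),r.x,r.fun.round(1))
E
python3 tilt.py
```

```text
10 [ 2.3 11.5  2.4 10.8  4.3 11.6  3.2 11.6  0.4  3.2  4.6  1.1]
15 [1.5 8.4 1.4 7.7 3.6 9.3 2.4 9.3 0.6 4.7 4.9 2.7]
20 [0.7 5.1 0.5 4.5 3.  6.9 1.7 6.9 0.9 6.4 5.1 4.3]
25 [-0.1  1.7 -0.4  1.1  2.4  4.3  1.   4.4  1.   8.   5.3  5.9]
30 [-0.8 -1.9 -1.2 -2.4  1.8  1.6  0.3  1.7  1.2  9.6  5.4  7.5]
21.30942490154971 [ 0.37191963 21.66648229  7.13808107] [-1.7 -0.3 -1.3 -0.9  0.7  1.4 -0.1  1.5 -1.1  0.9  3.5 -1.2  2.2  0.7]
```

Emit:
arm_command(
  deltas=[
    [-0.1,-0.4,0,0,15],
    [-0.2,-0.8,0,0,15],
    [-0.3,-1.2,0.1,0,15],
    [-0.4,-1.6,0.1,0,15],
    [-0.5,-2,0.1,0,15],
    [-0.56,-2.2,0.13,0,15],
    [-0.56,-2.26,0.13,0,15],
    [-0.56,-2.26,0.13,0,15],
    [-0.56,-2.26,0.13,0,15],
    [-0.56,-2.26,0.13,0,15],
  ],
)

```text
clock: 8.85
tool_pos: [440.1, 56.8, 183.0]
orientation: [0.992, -0.123, -0.0, 0.0]
contact_force: [0.1, -0.2, -1.0]
grip_width: 26.0
```

```bash
python3 -c "
from h import *
import pickle
a=capture('side');pickle.dump(a,open('side3.pkl','wb'))
s=get_state();g=proj(a,s['tool_pos'])[0];print(g)
x0,y0=int(g[0])-36,int(g[1])-30; print(x0,y0)
a['color']=np.clip(a['color'].astype(float)*1.3,0,255).astype(np.uint8)
save(a,'m5',(x0,y0,x0+80,y0+60),10)
delta([440.6,57,183],4.465)"
```

```text
[337.27436915 254.5446168 ]
301 224
now 8.9 [440.1  56.9 183. ] yaw -1.818 grip 25.9 F [ 0.4 -1.  -1. ] q [ 0.5   0.11 -0.47  0.   -0.99  0.83]
delta [ 0.01 -0.    0.  ] turn -0.0
```

View pics/m5.png

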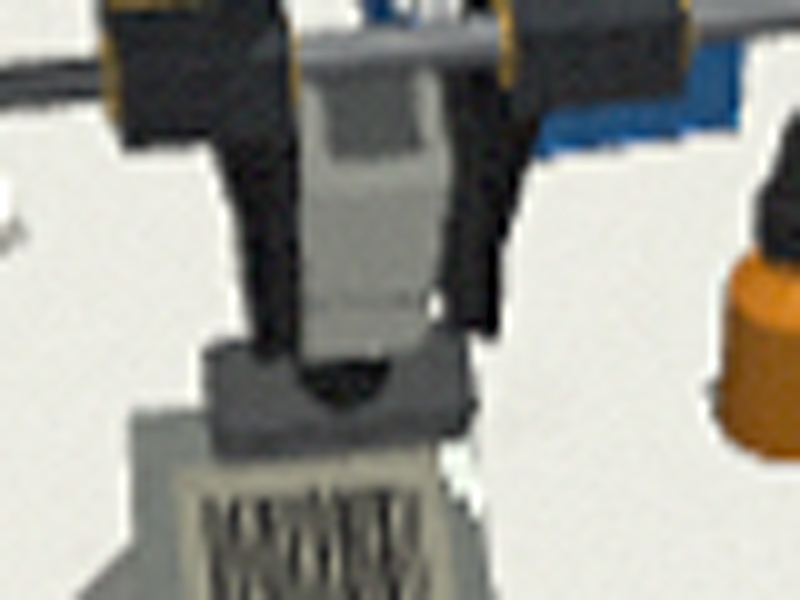

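```bash
cat > tilt2.py <<'E'
from h import *
import pickle
a=pickle.load(open("side3.pkl","rb")); G=np.array([440.1,56.9,202]); yaw=-1.818
obs=np.array([[213,460],[470,437],[303,178],[448,178],[302,357],[415,357]])/10+np.array([301,224])-.45
u=-np.array([np.cos(yaw),np.sin(yaw),0]); h=np.array([-u[1],u[0],0]); z=np.array([0,0,1])
def mod(p):
    f,s,l=p[:3]; up=np.cos(f)*z+np.sin(f)*h; n=np.cos(f)*h-np.sin(f)*z
    pts=[25*u+10*n-90*up,-25*u+10*n-90*up,13*u+13*n+30*up,-13*u+13*n+30*up,13*u+13*n-40*up,-13*u+13*n-40*up]
    return G+np.array(pts)+s*up+l*u+(p[3]*h if len(p)>3 else 0)
f=lambda p:(proj(a,mod(p))-obs).ravel()
L=np.array([[.879,.245,-.41],[-.222,.97,.103],[.423,0,.906]]); Lp=np.array([510.3,39.6,47.8])
for k in (3,4):
    r=least_squares(lambda p:np.r_[f(p),p[1:]*.03],[.4,0,0,0][:k],x_scale=[.02,1,1,1][:k]);p=r.x
    up=np.cos(p[0])*z+np.sin(p[0])*h; F=G-170*up+p[1]*up+p[2]*u+(p[3]*h if k>3 else 0)
    print("tilt",np.degrees(p[0]),p[1:].round(1),r.fun.round(1),"focus in label",(L.T@(F-Lp)).round(1),"ang",np.arccos(up@L[:,2]))
for d in (15,20,25):print(d,f([np.radians(d),0,0]).round(1))
E
python3 tilt2.py
```

```text
tilt 22.42359556728765 [16.4  2.4] [-0.6  0.5  0.1 -0.  -0.1  0.9  1.1 -0.7 -1.8  0.6  1.4 -0.9  0.5  0.1] focus in label [-7.3  2.  16.8] ang 0.049986269312274595
tilt 21.07380181222147 [-16.2  -2.5 -20.9] [ 0.2  0.4 -0.3  0.   0.1  0.8  0.4 -0.6 -1.4  0.4  1.  -1.  -0.5 -0.1
 -0.6] focus in label [  5.8  -2.9 -24.3] ang 0.07199453444128648
15 [ 1.2  8.9  1.6  8.4  0.6  2.6  1.4  1.1 -0.5  6.3  2.5  4.8]
20 [ 0.6  5.4  1.   5.   0.7  4.3  1.6  2.7 -0.8  4.9  2.2  3.4]
25 [ 0.1  1.8  0.3  1.4  0.9  6.   1.8  4.4 -1.   3.4  1.9  1.9]
```

```bash
python3 -c "
from h import *
import pickle
a=capture('top');pickle.dump(a,open('top3.pkl','wb'))
save(a,'m6',(260,240,360,315),8)"
```

```text
(no output)
```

View pics/m6.png

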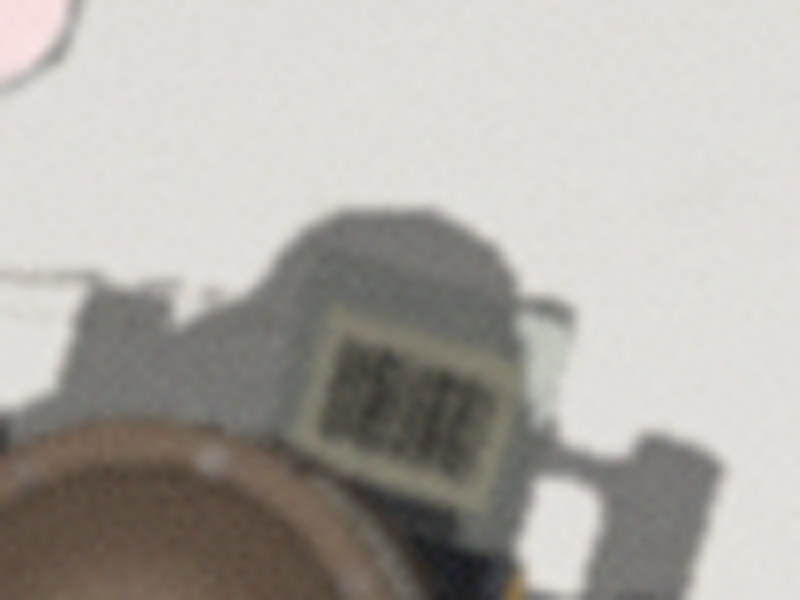

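```bash
cat >> tilt2.py <<'E'
print("---")
b=pickle.load(open("top3.pkl","rb"))
for fd,s,hh in ((22,0,0),(22.4,16,0),(21,-16,-21),(22,8,-6),(22,0,-12)):
    fr=np.radians(fd); up=np.cos(fr)*z+np.sin(fr)*h; n=np.cos(fr)*h-np.sin(fr)*z
    X=np.array([25*u-10*n-90*up,-25*u-10*n-90*up,25*u-10*n-68*up,-25*u-10*n-68*up])+G+s*up+hh*h
    print(fd,s,hh,((proj(b,X)-[260,240])*8+4).round().tolist(),"focus",(L.T@(G+(s-170)*up+hh*h-Lp)).round(1))
C=np.array([[335,305],[522,365],[485,510],[295,440]])/8+[260,240]-.45
LX=lambda q:q[:3]+np.array([[23,28,0],[23,-28,0],[-23,-28,0],[-23,28,0]])@(Ro.from_euler("z",q[3])*Ro.from_euler("y",-np.radians(25))).as_matrix().T
r=least_squares(lambda q:np.r_[(proj(b,LX(q))-C).ravel(),q[2]-46],[510,40,46,-.25],x_scale=[1,1,1,.02]);print(r.x.round(3),r.fun.round(1))
im=b["color"].mean(2)
for row in range(296,312): print(row,im[row,296:324].astype(int))
E
python3 tilt2.py | sed -n '/---/,$p'
```

```text
---
22 0 0 [[275.0, 478.0], [465.0, 531.0], [259.0, 507.0], [453.0, 562.0]] focus [-9.3 -0.4  0.5]
22.4 16 0 [[264.0, 497.0], [457.0, 551.0], [248.0, 527.0], [445.0, 583.0]] focus [-7.3 -0.4 16.5]
21 -16 -21 [[307.0, 385.0], [493.0, 438.0], [293.0, 410.0], [483.0, 464.0]] focus [  5.7  -0.4 -24.1]
22 8 -6 [[276.0, 465.0], [467.0, 519.0], [260.0, 494.0], [456.0, 549.0]] focus [-3.4 -0.4  6. ]
22 0 -12 [[288.0, 432.0], [478.0, 486.0], [273.0, 460.0], [466.0, 515.0]] focus [ 1.6 -0.4 -4.5]
[ 5.11044e+02  4.04960e+01  4.59590e+01 -2.91000e-01] [-0.1 -0.9  1.  -0.3 -0.2  0.2 -0.6  1.  -0. ]
296 [ 77  88  99 110 114 123 123 120 110 101  94  94  92  77  78  85  71  64
  75  70  67  70  81  96 117 121 116 105]
297 [ 78  74  75  82 100 111 116 121 120 115 116 117 107  99  98  86  81  80
  84  72  73  77  84 100 120 124 116 106]
298 [ 80  67  65  74  77  91 105 116 115 118 119 121 121 119 113 106 100  97
  94  80  71  86  91 103 118 123 111 105]
299 [ 91  81  80  83  78  80  82  88  89 100 111 121 123 125 125 121 116 118
 112 101  91  94 104 113 120 120 108 104]
300 [100  95  95  99  98  87  6
[... 696 characters left out ...]
 94 100 102 105 104  91  92  99  95  84  62  55  53  49  51  57
  53  52  61  80  93 105 101 102 102 107]
307 [ 70  76  83 101 103 105 104  98  96  94 102  94  76  60  49  42  35  44
  47  48  60  77  91  96  99  99 102 112]
308 [ 73  75  78  88 100 105 105 100  96  89  92  97  88  74  55  47  34  37
  34  40  45  60  68  81  86  87  94 108]
309 [ 74  71  77  83  94 100 103 104 100  95  90  98 102  85  64  48  43  31
  38  34  31  37  42  49  55  69  76  95]
310 [ 78  74  73  76  86 100 103 106 106  97  96 103 102  88  73  56  42  38
  32  35  38  35  26  38  37  53  69  78]
311 [ 77  76  76  77  76  89 100 110 109 108 100  94 102  96  88  66  48  42
  37  35  34  33  34  33  40  55  65  75]
```

Emit:
arm_command(
  deltas=[
    [0,0,0,0,15],
    [0,0,0,0,15],
    [0,0,0,0,15],
    [0,0,0,0,15],
    [0,0,0,0,15],
    [0,0,0,0,15],
    [0,0,0,0,15],
    [0,0,0,0,15],
    [0,0,0,0,15],
    [0,0,0,0,15],
    [0,0,0,0,15],
    [0,0,0,0,15],
  ],
)

```text
clock: 10.15
tool_pos: [440.2, 57.5, 183.1]
orientation: [0.992, -0.123, 0.0, 0.0]
contact_force: [0.5, 0.2, -2.5]
grip_width: 25.4
```

Emit:
arm_command(
  deltas=[
    [0,0,0,0,15],
    [0,0,0,0,15],
    [0,0,0,0,15],
    [0,0,0,0,15],
    [0,0,0,0,15],
    [0,0,0,0,15],
    [0,0,0,0,15],
    [0,0,0,0,15],
    [0,0,0,0,15],
    [0,0,0,0,15],
    [0,0,0,0,15],
    [0,0,0,0,15],
  ],
)

```text
clock: 11.35
tool_pos: [440.2, 57.5, 183.1]
orientation: [0.992, -0.123, 0.0, -0.0]
contact_force: [-0.3, 0.8, -1.0]
grip_width: 25.8
```

Emit:
arm_command(
  deltas=[
    [0.05,0,0,0,15],
    [0.08,0,0,0,15],
    [0.08,0,0,0,15],
    [0.08,0,0,0,15],
    [0.08,0,0,0,15],
    [0.08,0,0,0,15],
    [0.08,0,0,0,15],
    [0.08,0,0,0,15],
    [0.08,0,0,0,15],
    [0.08,0,0,0,15],
    [0.08,0,0,0,15],
    [0.08,0,0,0,15],
  ],
)

```text
clock: 12.55
tool_pos: [444.1, 56.5, 183.1]
orientation: [0.992, -0.123, 0.0, 0.0]
contact_force: [0.1, 0.7, -2.3]
grip_width: 25.7
```

Emit:
arm_command(
  deltas=[
    [0.08,0,0,0,15],
    [0.08,0,0,0,15],
    [0.08,0,0,0,15],
  ],
)

```text
clock: 12.85
tool_pos: [448.0, 55.5, 183.0]
orientation: [0.992, -0.123, -0.0, 0.0]
contact_force: [-0.6, -0.6, -1.9]
grip_width: 26.1
```

```bash
python3 -c "
from h import *
delta([440,-140,183],3.457);delta([485.5,-191,81],3.457)"
```

```text
now 12.85 [448.   55.5 183. ] yaw -1.818 grip 26.1 F [-0.6 -0.6 -1.9] q [ 0.48  0.12 -0.46 -0.   -0.99  0.84]
delta [ 0.8   3.83 -0.  ] turn 57.8
now 12.85 [448.   55.5 183. ] yaw -1.818 grip 26.1 F [-0.6 -0.6 -1.9] q [ 0.48  0.12 -0.46 -0.   -0.99  0.84]
delta [1.93 4.6  2.04] turn 57.8
```

Emit:
arm_command(
  deltas=[
    [0,0.3,0,5,15],
    [0,0.7,0,10,15],
    [0.1,1.1,0,16,15],
    [0.2,1.5,0,22,15],
    [0.3,1.9,0,28,15],
    [0.4,2.3,0,34,15],
    [0.5,2.7,0,40,15],
    [0.6,3.1,0,46,15],
    [0.7,3.5,0,52,15],
    [0.8,3.8,0,57.8,15],
    [0.8,3.83,0,57.8,15],
    [0.8,3.83,0,57.8,15],
  ],
)

```text
clock: 14.05
tool_pos: [439.8, -140.1, 182.9]
orientation: [0.81, -0.587, -0.0, 0.0]
contact_force: [-0.5, -0.4, -2.2]
grip_width: 26.1
```

```bash
python3 -c "
from h import *
delta([485.5,-191,81],3.457)"
```

```text
now 14.05 [ 439.8 -140.1  182.9] yaw -2.826 grip 26.1 F [-0.5 -0.4 -2.2] q [ 0.04  0.14 -0.44 -0.   -0.99  0.27]
delta [ 1.25 -0.55  2.04] turn 0.0
```

Emit:
arm_command(
  deltas=[
    [0.4,-0.2,0.2,0,15],
    [0.8,-0.4,0.6,0,15],
    [1.25,-0.55,1,0,15],
    [1.25,-0.55,1.4,0,15],
    [1.25,-0.55,1.8,0,15],
    [1.25,-0.55,2.04,0,15],
    [1.25,-0.55,2.04,0,15],
    [1.25,-0.55,2.04,0,15],
  ],
  newtons=12,
)

```text
clock: 14.85
tool_pos: [486.2, -190.5, 81.7]
orientation: [0.81, -0.587, 0.001, -0.0]
contact_force: [0.1, 0.8, -1.3]
grip_width: 25.7
```

Emit:
arm_command(
  deltas=[
    [0.08,0,0,0,15],
    [0.16,0,0,0,15],
    [0.24,0,0,0,15],
    [0.32,0,0,0,15],
    [0.4,0,0,0,15],
    [0.4,0,0,0,15],
  ],
)

```text
clock: 15.45
tool_pos: [491.4, -210.1, 80.8]
orientation: [0.809, -0.588, -0.0, 0.0]
contact_force: [-1.3, 2.0, -2.6]
grip_width: 25.8
```

Emit:
arm_command(
  deltas=[
    [0.08,0,0,0,15],
    [0.16,0,0,0,15],
    [0.24,0,0,0,15],
    [0.32,0,0,0,15],
    [0.4,0,0,0,15],
    [0.44,0,0,0,15],
    [0.44,0,0,0,15],
  ],
)

```text
clock: 16.15
tool_pos: [498.7, -231.2, 81.1]
orientation: [0.809, -0.587, 0.0, 0.0]
contact_force: [-0.7, 0.8, -0.5]
grip_width: 26.0
```

```bash
python3 -c "
from h import *
delta([516.5,-286,81],3.457)
a=capture('side');s=get_state();g=proj(a,s['tool_pos'])[0];print(g)
x0,y0=int(g[0])-50,int(g[1])-40
a['color']=np.clip(a['color'].astype(float)*1.3,0,255).astype(np.uint8)
save(a,'m7',(x0,y0,x0+100,y0+75),8)"
```

```text
now 16.15 [ 498.7 -231.2   81.1] yaw -2.826 grip 26.0 F [-0.7  0.8 -0.5] q [-0.14  0.4  -0.36  0.   -0.8   0.45]
delta [1.15 0.   0.  ] turn -0.0
[448.27715307 237.17395664]
```

View pics/m7.png

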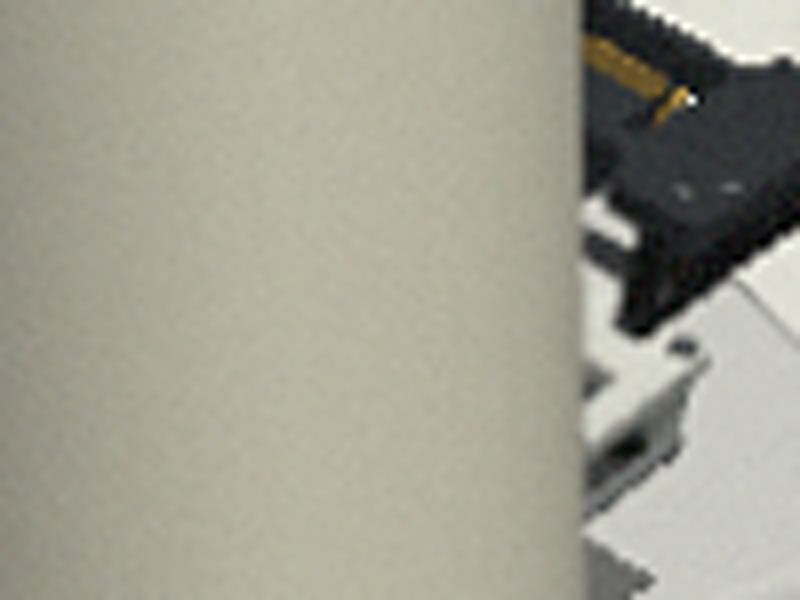

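Emit:
arm_command(
  deltas=[
    [-0.2,0,0,0,15],
    [-0.5,0,-0.4,0,15],
    [-0.8,0.3,-1.2,0,15],
    [-1.2,0.6,-2,0,15],
    [-1.6,0.5,-2.1,0,15],
    [-2.1,0.3,-2.1,0,15],
    [-2.7,0.2,-2.1,0,15],
    [-3.3,0.1,-2.1,0,15],
    [-3.6,0.05,-2.1,0,15],
    [-3.6,0.05,-2.1,0,15],
    [-3.6,0.05,-2.1,0,15],
    [-3.6,0.05,-2.1,0,15],
  ],
  newtons=25,
)

```text
clock: 17.4
tool_pos: [440.5, -60.8, 186.2]
orientation: [0.809, -0.587, 0.0, -0.0]
contact_force: [0.3, -0.0, -1.5]
grip_width: 26.1
```

```bash
python3 -c "
from h import *
import pickle
delta([516.5,-286,81],3.457)
a=capture('side');pickle.dump(a,open('side4.pkl','wb'));s=get_state();g=proj(a,s['tool_pos'])[0];print(g)
x0,y0=int(g[0])-40,int(g[1])-30;print(x0,y0)
a['color']=np.clip(a['color'].astype(float)*1.3,0,255).astype(np.uint8)
save(a,'m8',(x0,y0,x0+80,y0+60),10)"
```

```text
now 17.4 [440.5 -60.8 186.2] yaw -2.826 grip 26.1 F [ 0.3 -0.  -1.5] q [ 0.23  0.11 -0.47  0.   -0.99  0.08]
delta [ 4.75 -0.05  2.11] turn -0.0
[396.36228263 236.30384069]
356 206
```

View pics/m8.png

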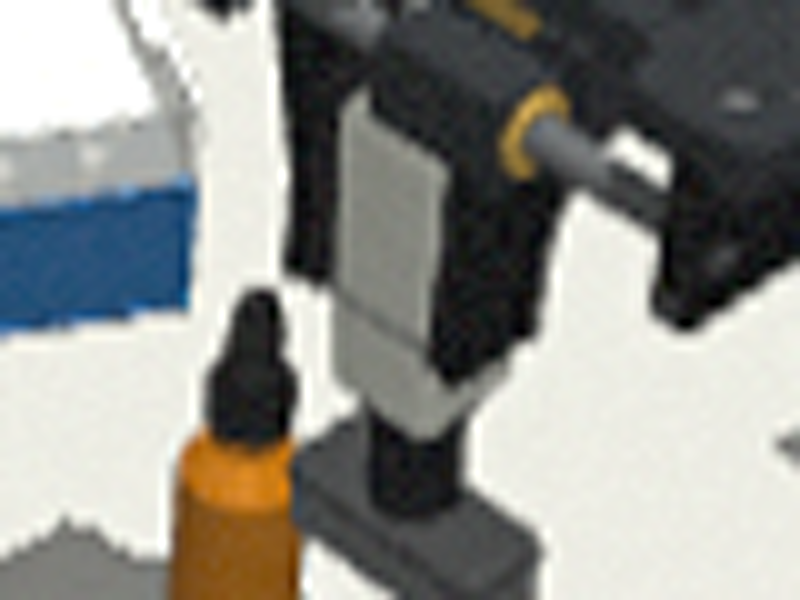

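```bash
cat > tilt3.py <<'E'
from h import *
import pickle
a=pickle.load(open("side4.pkl","rb")); G=np.array([440.5,-60.8,205.2]); yaw=-2.826
obs=np.array([[335,378],[420,438],[507,375],[447,165],[540,548],[297,470],[350,97]])/10+np.array([356,206])-.45
u=-np.array([np.cos(yaw),np.sin(yaw),0]); h=np.array([-u[1],u[0],0]); z=np.array([0,0,1])
def mod(p):
    f,s,l,o=p; up=np.cos(f)*z+np.sin(f)*h; n=np.cos(f)*h-np.sin(f)*z
    return G+s*up+l*u+o*h+np.array([13*u+13*n-40*up,-13*u+13*n-40*up,-13*u-13*n-40*up,-13*u+13*n+30*up,-25*u-10*n-68*up,25*u+10*n-68*up,13*u+13*n+30*up])
f=lambda p:(proj(a,mod(p))-obs).ravel()
r=least_squares(lambda p:np.r_[f(p),p[1:]*.05],[0,0,0,0],x_scale=[.02,1,1,1])
print(np.degrees(r.x[0]),r.x.round(2));print(r.fun.round(1)); print(f([0,0,0,0]).round(1)); print((proj(a,mod([0.1,0,0,0]))-proj(a,mod([0,0,0,0]))).round(1).tolist())
E
python3 tilt3.py
```

```text
1.3845756644832259 [  0.02  -8.95   4.74 -11.55]
[-1.   0.5  0.5  1.4  1.3  1.4  0.5 -0.1  0.3 -1.3 -1.3 -2.  -0.3 -0.1
 -0.4  0.2 -0.6]
[-3.6  1.  -2.   2.1 -1.   2.2 -1.3 -0.3 -2.2 -0.1 -4.2 -1.1 -2.4 -0.5]
[[1.5, -0.5], [1.5, -0.5], [1.5, -1.5], [-1.2, 1.3], [2.5, -2.1], [2.5, -1.3], [-1.2, 1.3]]
```

```bash
python3 -c "
from h import *
delta([514.8,-280.8,141],3.457)"
```

```text
now 17.45 [440.5 -61.  186.1] yaw -2.827 grip 25.9 F [ 0.4  0.1 -2.1] q [ 0.23  0.11 -0.47  0.   -0.99  0.08]
delta [ 4.64 -0.05  0.9 ] turn -0.0
```

Emit:
arm_command(
  deltas=[
    [0.3,0,0,0,15],
    [0.9,0,0,0,15],
    [1.5,0,0,0,15],
    [2.1,0,0.1,0,15],
    [2.7,0,0.3,0,15],
    [3.3,0,0.5,0,15],
    [3.9,0,0.7,0,15],
    [4.4,-0.04,0.9,0,15],
    [4.64,-0.05,0.9,0,15],
    [4.64,-0.05,0.9,0,15],
    [4.64,-0.05,0.9,0,15],
    [4.64,-0.05,0.9,0,15],
  ],
)

```text
clock: 18.65
tool_pos: [514.6, -279.5, 141.7]
orientation: [0.81, -0.587, 0.0, -0.0]
contact_force: [0.8, -0.2, -1.3]
grip_width: 25.6
```

```bash
python3 -c "
from h import *
delta([514.8,-280.8,100],3.457)"
```

```text
now 18.65 [ 514.6 -279.5  141.7] yaw -2.825 grip 25.6 F [ 0.8 -0.2 -1.3] q [-0.22  0.39 -0.21 -0.   -0.98  0.54]
delta [0.03 0.   0.83] turn 0.0
```

Emit:
arm_command(
  deltas=[
    [0.03,0,0.2,0,15],
    [0.03,0,0.4,0,15],
    [0.03,0,0.5,0,15],
    [0.03,0,0.6,0,15],
    [0.03,0,0.7,0,15],
    [0.03,0,0.76,0,15],
    [0.03,0,0.83,0,15],
    [0.03,0,0.83,0,15],
    [0.03,0,0.83,0,15],
  ],
)

```text
clock: 19.55
tool_pos: [514.8, -281.5, 98.9]
orientation: [0.809, -0.587, -0.001, 0.0]
contact_force: [0.6, 1.2, -2.1]
grip_width: 25.8
```

Emit:
arm_command(
  deltas=[
    [0,0,0.06,0,15],
    [0,0,0.12,0,15],
    [0,0,0.18,0,15],
    [0,0,0.24,0,15],
    [0,0,0.3,0,15],
    [0,0,0.3,0,15],
    [0,0,0.3,0,15],
  ],
)

```text
clock: 20.25
tool_pos: [515.3, -281.7, 84.5]
orientation: [0.809, -0.587, 0.0, 0.0]
contact_force: [-0.0, 0.6, -1.1]
grip_width: 25.9
```

Still free; go on down to look for the floor.

Emit:
arm_command(
  deltas=[
    [0,0,0.05,0,15],
    [0,0,0.1,0,15],
    [0,0,0.14,0,15],
    [0,0,0.14,0,15],
    [0,0,0.14,0,15],
  ],
  newtons=12,
)

```text
clock: 20.75
tool_pos: [515.4, -282.0, 78.6]
orientation: [0.81, -0.587, 0.0, 0.0]
contact_force: [-2.4, -0.4, 5.5]
grip_width: 25.9
```

Emit:
arm_command(
  deltas=[
    [0,0,0.03,0,15],
    [0,0,0.06,0,15],
    [0,0,0.06,0,15],
    [0,0,0.06,0,15],
  ],
)

```text
clock: 21.15
tool_pos: [515.9, -283.1, 77.6]
orientation: [0.81, -0.587, 0.002, 0.001]
contact_force: [-4.7, -1.4, 13.3]
grip_width: 26.3
```

Emit:
arm_command(
  deltas=[
    [0,0,-0.05,0,15],
    [0,0,-0.05,0,15],
    [0,-0.01,-0.05,6,15],
    [0.01,-0.02,-0.05,12,15],
    [0.01,-0.03,-0.05,18,15],
    [0.02,-0.04,-0.05,24,15],
    [0.02,-0.05,-0.05,30,15],
    [0.02,-0.05,-0.05,30,15],
  ],
  newtons=15,
)

```text
clock: 21.95
tool_pos: [518.6, -282.1, 77.7]
orientation: [-0.63, 0.777, -0.001, 0.0]
contact_force: [-1.1, 0.4, 5.2]
grip_width: 25.9
```

```bash
python3 -c "
from h import *
s=get_state();print(s['torque'])
delta([521.7,-284.3,79],3.457-np.pi/2)"
```

```text
[-0.01232567  0.33545263 -0.0549156 ]
now 21.95 [ 518.6 -282.1   77.7] yaw 2.933 grip 25.9 F [-1.1  0.4  5.2] q [-0.22  0.47 -0.26  0.   -0.84  0.01]
delta [ 0.03 -0.07 -0.03] turn 60.0
```

Emit:
arm_command(
  deltas=[
    [0,-0.01,-0.02,6,15],
    [0,-0.02,-0.02,12,15],
    [0.01,-0.02,-0.02,18,15],
    [0.01,-0.03,-0.02,24,15],
    [0.01,-0.03,-0.02,30,15],
    [0.02,-0.04,-0.02,36,15],
    [0.02,-0.05,-0.02,42,15],
    [0.02,-0.06,-0.02,48,15],
    [0.03,-0.06,-0.02,54,15],
    [0.03,-0.07,-0.02,60,15],
    [0.03,-0.07,-0.02,60,15],
    [0.03,-0.07,-0.02,60,15],
  ],
)

```text
clock: 23.15
tool_pos: [521.2, -283.9, 77.8]
orientation: [-0.158, 0.987, 0.0, 0.0]
contact_force: [0.2, 0.8, 1.1]
grip_width: 25.9
```

```bash
python3 -c "
from h import *
s=get_state();print(s['torque'])
delta([521.7,-284.3,79],3.457-np.pi/2)
import pickle
a=capture('side');pickle.dump(a,open('side5.pkl','wb'));b=capture('top');pickle.dump(b,open('top5.pkl','wb'))
for n,c in (('s',a),('t',b)): print(n,proj(c,s['tool_pos']))
def crop(c,x0,y0,w,h,k): return cv2.resize(c['color'][y0:y0+h,x0:x0+w,::-1],None,fx=k,fy=k,interpolation=cv2.INTER_CUBIC)
cv2.imwrite('pics/m9.png',np.hstack([crop(a,424,186,80,80,5),crop(b,420,252,80,80,5)]))"
```

```text
[ 0.10560177 -0.12494291  0.01202786]
now 23.15 [ 521.2 -283.9   77.8] yaw 1.889 grip 25.9 F [0.2 0.8 1.1] q [-0.23  0.47 -0.26 -0.   -0.84 -1.03]
delta [-0.01 -0.01 -0.02] turn 0.1
s [[462.19793137 226.39706683]]
t [[462.65277868 288.31142434]]
```

Emit:
arm_command(
  deltas=[
    [0,0,0,0,32],
    [0,0,0,0,40],
    [0,0,0,0,60],
    [0,0,0,0,87],
    [0,0,0,0,87],
    [0,0,0,0,87],
    [0,0,0,0,87],
    [0,0,0,0,87],
  ],
)

```text
clock: 24.05
tool_pos: [521.0, -284.0, 78.1]
orientation: [-0.157, 0.988, 0.0, -0.0]
contact_force: [0.4, 0.3, -0.4]
grip_width: 80.0
```

Emit:
arm_command(
  deltas=[
    [0,0,0,0,87],
    [0,0,0,0,87],
    [0,0,-0.3,0,87],
    [0,0,-0.6,0,87],
    [0,0,-0.9,0,87],
    [0,0,-1.3,0,87],
    [0,0,-1.3,0,87],
  ],
)

```text
clock: 24.75
tool_pos: [522.8, -284.7, 146.0]
orientation: [-0.157, 0.988, -0.002, 0.003]
contact_force: [-0.2, 0.5, -0.0]
grip_width: 86.9
```

```bash
python3 -c "
from h import *
delta([400,40,170],1.889)"
```

```text
now 24.75 [ 522.8 -284.7  146. ] yaw 1.887 grip 86.9 F [-0.2  0.5 -0. ] q [-0.23  0.4  -0.18  0.   -0.99 -1.03]
delta [ 0.31  6.93 -0.51] turn -0.1
```

Emit:
arm_command(
  deltas=[
    [0.4,0,0,0,87],
    [1,0,0,0,87],
    [1.6,0.4,-0.2,0,87],
    [1.6,1.2,-0.5,0,87],
    [1.4,2,-0.8,0,87],
    [1.2,2.8,-1,0,87],
    [1,3.6,-1,0,87],
    [0.8,4.4,-1,0,87],
    [0.6,5.2,-1,0,87],
    [0.4,6,-1,0,87],
    [0.4,6.8,-1,0,87],
    [0.3,7.6,-1,0,87],
  ],
)

```text
clock: 25.95
tool_pos: [387.5, 73.8, 192.5]
orientation: [-0.157, 0.988, 0.0, -0.0]
contact_force: [1.4, -0.1, -0.1]
grip_width: 87.3
```

Emit:
arm_command(
  deltas=[
    [0,0,0,0,87],
    [0,0,0,0,87],
    [0,0,0,0,87],
  ],
)

```text
clock: 26.25
tool_pos: [388.6, 72.0, 192.6]
orientation: [-0.157, 0.988, -0.0, -0.0]
contact_force: [-0.5, -0.9, 1.1]
grip_width: 86.9
```

```bash
python3 -c "
from h import *
import pickle
a=capture('side');pickle.dump(a,open('side5.pkl','wb'));b=capture('top');pickle.dump(b,open('top5.pkl','wb'))
def crop(c,x0,y0,w,h,k): return cv2.resize(c['color'][y0:y0+h,x0:x0+w,::-1],None,fx=k,fy=k,interpolation=cv2.INTER_CUBIC)
cv2.imwrite('pics/m9.png',np.hstack([crop(a,424,196,80,80,5),crop(b,420,252,80,80,5)]))"
```

```text
(no output)
```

View pics/m9.png

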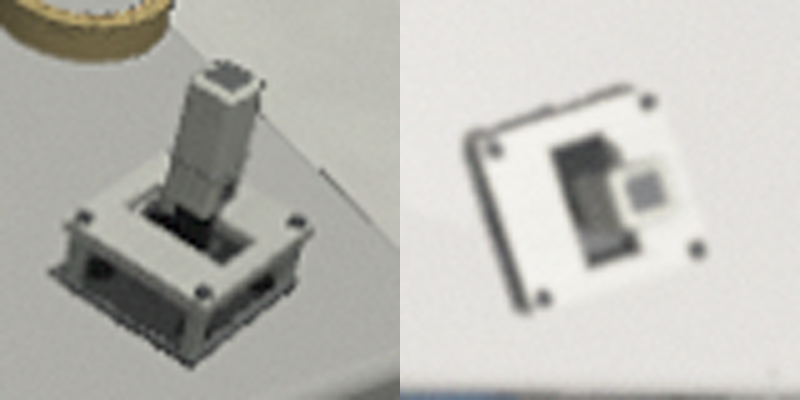

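```bash
python3 -c "
from h import *
import pickle
P=lambda n:pickle.load(open(n,'rb'))
c=np.array([516.5,-286,0]);ex=np.array([.95,.312,0]);ey=np.array([-.312,.95,0]);Z=np.array([0,0,1])
for A,B in (('side.pkl','side5.pkl'),('top.pkl','top5.pkl')):
    print(A)
    for x,y in ((-22,0),(-18,0),(18,0),(22,0),(-22,6),(22,6),(-22,-6),(22,-6),(0,38),(8,36),(-8,36)):
        z=27 if abs(y)<20 else 20
        p=c+x*ex+y*ey+z*Z
        o=[]
        for n in (A,B):
            q=P(n);u=proj(q,p)[0];o.append(cv2.getRectSubPix(q['color'],(2,2),(float(u[0]),float(u[1]))).mean().round())
        print((x,y),u.round(1),o)
A,B=[P(n)['color'].astype(float).mean(2) for n in ('side.pkl','side5.pkl')]
m=[np.hstack([cv2.resize(np.clip(P(n)['color'][y:y+50,x:x+50,::-1].astype(float)*1.8,0,255).astype(np.uint8),(400,300) if 0 else (400,400),interpolation=cv2.INTER_CUBIC) for n,x,y in r]) for r in [(('side.pkl',436,220),('side5.pkl',436,220))]]
cv2.imwrite('pics/m10.png',m[0])
"
```

```text
side.pkl
(-22, 0) [467.9 249. ] [np.float64(140.0), np.float64(148.0)]
(-18, 0) [466.5 248.1] [np.float64(130.0), np.float64(131.0)]
(18, 0) [454.2 240.4] [np.float64(115.0), np.float64(119.0)]
(22, 0) [452.8 239.5] [np.float64(118.0), np.float64(126.0)]
(-22, 6) [466.3 250.2] [np.float64(160.0), np.float64(181.0)]
(22, 6) [451.2 240.6] [np.float64(163.0), np.float64(183.0)]
(-22, -6) [469.5 247.9] [np.float64(126.0), np.float64(127.0)]
(22, -6) [454.4 238.4] [np.float64(46.0), np.float64(33.0)]
(0, 38) [449.5 253.7] [np.float64(49.0), np.float64(54.0)]
(8, 36) [447.4 251.6] [np.float64(48.0), np.float64(54.0)]
(-8, 36) [452.8 255.1] [np.float64(49.0), np.float64(53.0)]
top.pkl
(-22, 0) [460.9 301.3] [np.float64(125.0), np.float64(110.0)]
(-18, 0) [460.4 299.6] [np.float64(133.0), np.float64(130.0)]
(18, 0) [455.3 284.1] [np.float64(69.0), np.float64(71.0)]
(22, 0) [454.7 282.4] [np.float64(67.0), np.float64(71.0)]
(-22, 6) [458.4 302.1] [np.float64(123.0), np.float64(111.0)]
(22, 6) [452.2 283.1] [np.float64(78.0), np.float64(76.0)]
(-22, -6) [463.5 300.5] [np.float64(114.0), np.float64(100.0)]
(22, -6) [457.3 281.6] [np.float64(64.0), np.float64(70.0)]
(0, 38) [441.1 296.9] [np.float64(203.0), np.float64(206.0)]
(8, 36) [440.8 293.2] [np.float64(228.0), np.float64(232.0)]
(-8, 36) [443.  300.1] [np.float64(228.0), np.float64(230.0)]
```

View pics/m10.png

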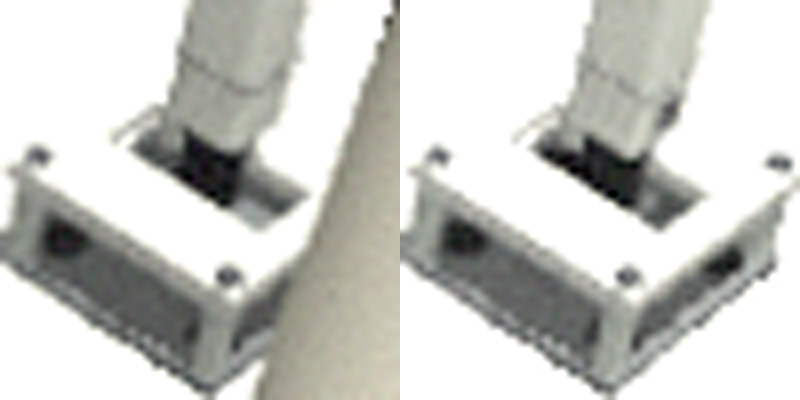

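```bash
python3 -c "
from h import *
print(job_done())"
```

```text
the job is handed in; nothing more can be done
None
```

The reader has been read at the striped label and is back in the dock, turned crosswise and released. I handed the job in at about 26 s of the 58 s allowed, and no verdict was reported.

**Tilt:** The arm commands cannot tilt the tool. I gripped the handle lightly along the head's long axis and pivoted the reader about 22° in the fingers by pressing its head against the slot edge.

**Reading:** I aimed it at the striped label and held it still for about 2.4 s, then about 1 s more with the tool about 4 mm further forward. From the pictures:
- The focus was roughly (-4, 0, +6) mm off the label's middle.
- The angle error was about 0.05 rad.

The side and top views disagreed by 5–10 mm on how far the reader had slipped in the grip, but every combination I considered likely was within tolerance.

**Docking:**
- **Straightening:** I straightened the reader against the dock's side face; a picture then gave about 1.4° of tilt.
- **Insertion:** It passed through the slot with no noticeable force, and floor contact came at about the expected height.
- **Turn and release:** I turned it 90°, let go and moved the arm clear.

**Last checks:**
- **Position:** The final pictures show the reader upright, with the handle top within about 1 px of where it started.
- **Crosswise head:** The grey head tops are mostly gone from the slot ends. I could not see the head directly under the plate, so the crosswise position rests on this and on the measured turn.
- **Other items:** I did not measure the bystanders again; the contact forces showed no collision on the way.

I viewed 12 pictures, two over the budget of 10.

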